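# Swap the mill cup on the demonstration blender for the jug

## Task

Get the demonstration blender ready for drinks: slide the lock on its base fully open, lift the short steel mill cup off the drive pegs and stand it upright on the cork trivet. Then set the tall clear jug gently onto the pegs so that its foot sits fully home on the base, and slide the lock fully shut over the foot. Keep both cups upright and leave the other tableware where it is.

Things in the scene. Friction and masses are not known exactly. Their poses are not given: they have to be found in the camera images.
- blender_base: red motor base, fixed, 136 x 268 mm, 60 mm high. Origin on the table under the seat axis; it reaches 60 mm to its own +y, 208 mm to its -y. Flat deck 60 mm above the origin; on it two steel drive pegs at x = +21 and -21 mm, y = 0: 12 mm thick, 17 mm high, tapered above 9 mm. Guide rails at x = +-58 mm beside the lock, y -60 to -202 mm, 25 mm above the deck
- seat (a point): point on the deck midway between the drive pegs, 60 mm above the table; axes as the base
- lock (a joint): sliding lock: 0 = fully shut, 0.066 m = fully open; slides along the base's y axis, opens to -y, stiff (about 3 N), stays where left. A steel fork; its prongs (12 to 20 mm above the deck, inner faces at x = +-38 mm) lie over the foot flange of a seated cup and hold it down; clear of the foot above 0.058
- lock_grip (a point): centre of the top of the lock's black thumb grip, 54 mm above the deck (114 mm above the table). Grip: 26 mm along the base's x, 16 mm along its y, 28 mm high above a collar of 34 x 24 mm. Shut, it lies 115 mm from the seat towards the base's -y; open, 181 mm
- mill_cup: short steel cup, grey lid fixed fast, black square foot, 0.35 kg, seated on the pegs at first. Origin: centre of the foot's underside. Foot 96 x 96 x 10 mm, over it a 70 mm square collar to 22 mm; two holes in the underside at x = +-21 mm, y = 0, 14 mm wide, 22 mm deep. Wall 72 mm wide; lid to 88 mm; on it a grip bar 56 mm along x, 16 mm along y, 88 to 118 mm up. Half-turn symmetric
- mill_cup_grip (a point): centre of the top of the mill cup's grip bar (117.5 mm above its origin)
- jug: tall clear jug, grey lid fixed fast, 0.5 kg, standing on the table at first. Origin, foot, holes and grip bar as the mill cup, but the wall is 66 to 74 mm wide up to 135 mm, lid to 153 mm, grip bar 153 to 183 mm above the origin. Seated, its origin is at point seat and its x axis lies along the base's x axis, either way round
- jug_grip (a point): centre of the top of the jug's grip bar (182.5 mm above its origin)
- trivet: round cork trivet, 180 mm wide, 10 mm thick, fixed to the table. Origin: centre of its underside
- pepper: brown turned pepper mill, 56 mm wide, 163 mm high; origin: centre of its underside. To be left alone
- coffee_press: glass coffee press with black handle, 100 x 149 mm, 220 mm high; origin under it. To be left alone
- tea_canister: pale round canister with wooden lid, 87 mm wide, 110 mm high; origin: centre of its underside. To be left alone

How it is judged (in metres and radians):
On the way, in this order (a step that is already met when the one before it is completed fails the run):
1. the lock is slid open, clear of the mill cup's foot, with the mill cup still seated (value of joint lock above 0.058 m and distance between mill_cup and seat below 0.006 m), for 0.1 s.
2. the mill cup stands upright on the trivet, let go (horizontal distance between mill_cup and trivet below 0.045 m and z of mill_cup in the frame of trivet below 0.014 m and angle between mill_cup's own z axis and vertical below 0.1 rad and contact force between the fingers and mill_cup below 0.2 N), for 0.2 s.
3. the jug sits fully home on the pegs while the lock is still open (horizontal distance between jug and seat below 0.004 m and z of jug in the frame of seat below 0.003 m and angle between jug's own z axis and vertical below 0.05 rad and value of joint lock above 0.05 m), for 0.2 s.
At the end, for the whole second after the job is handed in: Jug on the pegs: within 4 mm of the seat, foot under 3 mm off the deck, turned under 0.12 rad and tilted under 0.05 rad; lock shut to within 6 mm; mill cup at rest on the trivet, upright within 0.1 rad, centre within 45 mm of the trivet centre (horizontal distance between jug and seat below 0.004 m and z of jug in the frame of seat below 0.003 m and angle between the x axis of jug and the x axis of blender_base, either way round below 0.12 rad and angle between jug's own z axis and vertical below 0.05 rad and value of joint lock below 0.006 m and horizontal distance between mill_cup and trivet below 0.045 m and z of mill_cup in the frame of trivet below 0.014 m and angle between mill_cup's own z axis and vertical below 0.1 rad and linear speed of each of mill_cup, jug below 0.02 m/s); the robot touches nothing.
It fails at once if the mill cup is tipped over (angle between mill_cup's own z axis and vertical above 0.5 rad).
It fails at once if the jug is tipped over (angle between jug's own z axis and vertical above 0.5 rad).
It fails at once if the jug is dropped or rammed onto the base (more than 60 N) (contact force between jug and blender_base above 60 N).
It fails at once if other tableware is pushed away by more than 30 mm (distance of any of pepper, coffee_press, tea_canister from where it was at the start of the episode above 0.03 m).
It also fails if it takes over 67 s, if anything falls off the work surface, if the arm or the gripper's body presses on something with over 40 N, if the wrist force passes 120 N, or if a joint passes its speed limit or range.

## Robot

A 6-joint arm with a two-finger parallel gripper is mounted at the origin on the work surface; the furniture and walls round the work are solid. World frame = base frame: x ahead of the robot, y to its left, z up, the work surface at z = 0. Lengths are in mm, angles in rad, forces in N, time in s.
With the tool pointing down it reaches from about 275 to 825 mm from the base axis. Payload 5.2 kg.
Tool frame: the origin (TCP) lies at the very end of the fingers, on their centre line; the grasp point (between the pads) lies 19 mm behind it; z points along the fingers, y is the line along which they close (so a half turn about z gives the same grasp; the last joint's range is limited). The gripper opens to 93 mm and grips with 3 to 60 N. Pads are 15 mm wide; open, the fingers measure 128 mm over their backs; the gripper's body (75 mm by 188 mm) begins 65 mm behind the grasp point.
Start: joints at [-1.339, 0.259, 1.535, -0, 1.348, -0.203], TCP at [231.696, -498.82, 179.653] pointing down, gripper open.
Joint ranges: [-3.14, 3.14], [-0.91, 2.08], [0.19, 2.58], [-1.22, 4.36], [0.22, 2.71], [-3.12, 3.12]. Speed limits (rad/s): [2.57, 2.57, 3.14, 3.14, 3.14, 3.14].

## Interface

Orientations are given as [roll, pitch, yaw] about the fixed x, y, z axes, in that order (R = Rz(yaw) Ry(pitch) Rx(roll)).
In Python, from bench import robot gives the robot as it stands. The module is installed in compiled form; this text tells all that it offers. Calls block until the motion is done:
- robot.move_ptp(position, orientation): joint-space move of the TCP to a pose.
- robot.move_linear(position, ori=None, speed=150, f_stop=None): straight line of the TCP; ori=None keeps the orientation; speed is the mean speed in mm/s. With f_stop (N) it stops when the force on the tool has changed by that much, and returns True; else False.
- robot.move_j(angles): joint-space move.
- robot.move_gripper(opening): opening from 0.0 (shut) to 1.0 (fully open); the grip force is fixed at half the most; returns when the fingers have stopped.
- robot.sleep(seconds).
- robot.inverse_kinematics(position, orientation): joint angles nearest the present ones, or None.
- robot.get_image(name): name is "side" or "top" or "wrist"; returns a dict with "img" (384x512x3 uint8, blue, green, red), "fovy" (degrees; the focal length in pixels is half the picture's height over the tangent of half this angle, whatever the lens; pixels are square), "cx", "cy" (the principal point, pixels), "eye" and "orientation" of the camera in the world. Camera axes: x right, y down, z forward; pixel columns grow to the right and rows downward; lengths in mm; the calibration is good to about 2 mm. A picture is of the moment at which its call begins. There is no depth.
A pose or a line that the arm cannot do raises robot.MotionError and nothing moves.
- robot.hand_in(): hands the job in; it is judged then, once.
Readings, each from a call of its own:
- robot.current_t(): time.
- robot.current_qpos(): joint angles.
- robot.current_joint_vel(): joint speeds.
- robot.current_joint_efforts(): joint torques, N m.
- robot.current_tcp_pos(): TCP position.
- robot.current_eef_rot(): TCP orientation.
- robot.current_contact_force(): force on the tool from outside, world axes, zero at the start.
- robot.current_ft_torque(): the same for the moment, N m.
- robot.current_gripper_width(): opening from 0.0 (shut) to 1.0 (fully open).
- robot.current_finger_force(): force on a finger pad.
Only numpy, scipy, OpenCV 4.12 (cv2) and the standard library are available. Lean on these libraries where they do the work, as an engineer would, in place of code of your own. Each camera call takes 0.05 s, during which the arm holds its last target. There are 200 camera calls.

## Working session

There is one attempt and no reset: what is moved stays moved. The work goes in short steps, each a Python script; the robot and the scene stay as the last script left them, time stands still between calls to the robot, and variables do not carry over. Pictures are saved under pics/ and viewed, at most 10 in all, crops included, and the job is handed in when it is done.

```bash
mkdir -p pics; python3 - <<'E'
from bench import robot
import cv2,numpy as np,pickle
for n in ["side","top","wrist"]:
    d=robot.get_image(n); cv2.imwrite(f"pics/a_{n}.png",d["img"]); pickle.dump(d,open(f"pics/a_{n}.pkl","wb"))
    print(n,{k:v for k,v in d.items() if k!="img"})
E
```

```text
side {'fovy': 46.15290083777094, 'cx': 246.8868863544502, 'cy': 186.39277893346218, 'eye': array([1524.54679883,  698.92202224, 1089.69066014]), 'orientation': array([-2.2112139 ,  0.02320608,  2.13721723])}
top {'fovy': 45.125745306007396, 'cx': 257.2918883696687, 'cy': 194.15612783780304, 'eye': array([ 126.73594367,  114.71929718, 2066.34047454]), 'orientation': array([-2.97484014, -0.07176654, -1.57243189])}
wrist {'fovy': 59.0729560041299, 'cx': 257.8869833628849, 'cy': 191.75649517808904, 'eye': array([ 306.99538887, -464.72866236,  384.82529548]), 'orientation': array([ 2.84648019e+00,  9.37032908e-04, -1.13487297e+00])}
```

View pics/a_side.png

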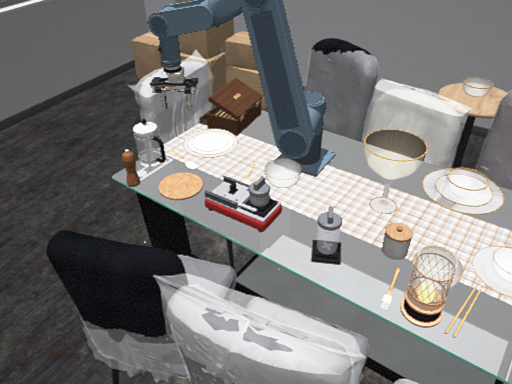

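View pics/a_top.png

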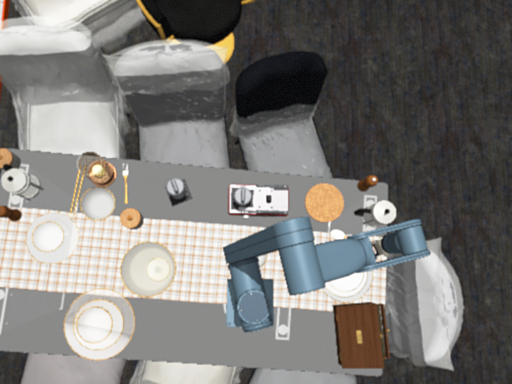

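The side view shows the base with the mill cup around (243,195), the trivet at (181,186), and the jug at (328,240). In the top view the mill cup is at about (243,197), the lock grip near (264,199), the trivet at (325,202) and the jug at (177,188). I'll compute rough positions and then use wrist views.

```bash
cat > h.py <<'E'
from bench import robot
import cv2,numpy as np,pickle
from scipy.spatial.transform import Rotation as R
def K(d):
    f=d["img"].shape[0]/2/np.tan(np.radians(d["fovy"])/2); return np.array([[f,0,d["cx"]],[0,f,d["cy"]],[0,0,1]])
def ray(d,p):
    v=R.from_euler("xyz",d["orientation"]).apply(np.linalg.inv(K(d))@[p[0],p[1],1]); return d["eye"],v/np.linalg.norm(v)
def onz(d,p,z):
    e,v=ray(d,p); return e+v*(z-e[2])/v[2]
def tri(obs):
    A=np.zeros((3,3));b=np.zeros(3);P=[]
    for d,p in obs:
        e,v=ray(d,p);M=np.eye(3)-np.outer(v,v);A+=M;b+=M@e;P.append((e,M))
    x=np.linalg.solve(A,b); return x,[float(np.linalg.norm(M@(x-e))) for e,M in P]
def proj(d,X):
    c=R.from_euler("xyz",d["orientation"]).inv().apply(np.atleast_2d(X)-d["eye"]); q=c@K(d).T; return q[:,:2]/q[:,2:]
def snap(n,tag):
    d=robot.get_image(n); pickle.dump(d,open(f"pics/{tag}.pkl","wb")); cv2.imwrite(f"pics/{tag}.png",d["img"]); return d
def load(t): return pickle.load(open(f"pics/{t}.pkl","rb"))
E
python3 - <<'E'
from h import *
t=load("a_top");s=load("a_side")
print("trivet",onz(t,(325,202),10),onz(s,(181,185),10),tri([(t,(325,202)),(s,(181,185))]))
print("lock",onz(t,(264,199),114));print("cup",onz(t,(243,196),177),"jug",onz(t,(177,185),183))
print("base corners",[onz(t,p,60).round() for p in [(229,185),(288,185),(288,215),(229,215)]])
print(robot.current_eef_rot(), "wrist cam in tool")
w=load("a_wrist");T=R.from_euler("xyz",robot.current_eef_rot());print(T.inv().apply(w["eye"]-robot.current_tcp_pos()))
for n,b in [("a_side",(190,150,360,280)),("a_top",(150,160,350,230))]:
    i=load(n)["img"][b[1]:b[3],b[0]:b[2]]; cv2.imwrite(f"pics/{n}c.png",cv2.resize(i,None,fx=4,fy=4,interpolation=cv2.INTER_CUBIC))
E
```

```text
trivet [ 440.45963931 -343.16837559   10.        ] [ 443.33199032 -334.70305049   10.        ] (array([ 439.62221789, -341.79027168,    5.6000387 ]), [2.7025957593297303, 2.7025957593295753])
lock [435.17989381 -55.00764053 114.        ]
cup [436.96986383  37.77601114 177.        ] jug [478.99729713 309.22690031 183.        ]
base corners [array([505.,  95.,  60.]), array([ 508., -167.,   60.]), array([ 373., -165.,   60.]), array([372.,  94.,  60.])]
[-3.14023389e+00 -2.55497661e-04  4.34786342e-01] wrist cam in tool
[  82.62139446    0.98086666 -205.79065077]
```

View pics/a_topc.png

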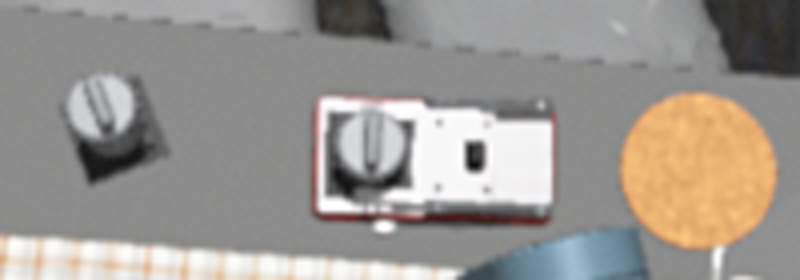

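The crop shows the base's long axis along world -y and the mill cup at its left end. The lock's grip is at crop (475,157), the jug is turned at about 30°, and the trivet is at (700,170). Next come wrist views from two places each.

```bash
python3 - <<'E'
from h import *
from math import pi
p=robot.current_tcp_pos(); robot.move_linear([p[0],p[1],330],speed=200)
o=[pi,0,-pi/2]
L=[("b1",(435,40,330)),("b2",(435,-60,330)),("j1",(470,380,330)),("j2",(470,300,330))]
for n,q in L:
    robot.move_ptp(q,o); robot.sleep(.2); d=snap("wrist",n)
    print(n,d["eye"],ray(d,(256,192))[1], robot.current_qpos().round(2) if hasattr(robot.current_qpos(),'round') else robot.current_qpos())
print(robot.current_t())
for a,b in (("b1","b2"),("j1","j2")):
    i=np.vstack([load(a)["img"],load(b)["img"]]); cv2.imwrite(f"pics/{a}{b}.png",cv2.resize(i,None,fx=.78,fy=.78,interpolation=cv2.INTER_AREA))
E
```

```text
b1 [436.61391585 -42.06442962 535.83060702] [ 0.00564437  0.2914392  -0.9565727 ] [-0.17 -0.01  1.49 -0.    1.66  2.98]
b2 [ 436.62937085 -140.92470248  536.0138176 ] [ 0.00551236  0.29163789 -0.95651291] [-0.39 -0.01  1.49  0.    1.66  2.75]
j1 [471.56884153 298.1335917  535.91528452] [ 0.00572161  0.29146531 -0.95656429] [ 0.5   0.31  1.11 -0.    1.72 -2.65]
j2 [471.62873876 219.00822457 535.7221856 ] [ 0.00515902  0.29172931 -0.95648701] [ 0.37  0.22  1.23  0.    1.69 -2.77]
10.075
```

View pics/b1b2.png

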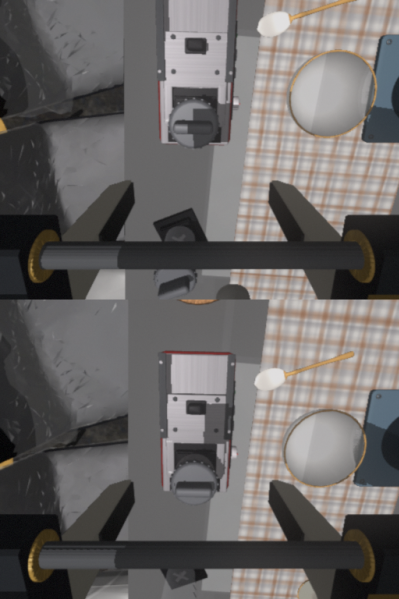

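View pics/j1j2.png

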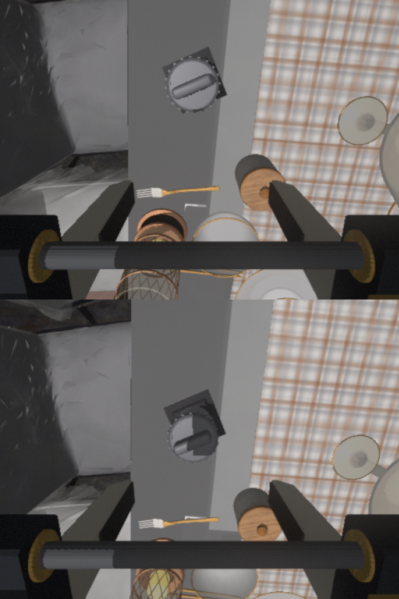

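The strip's upper image (b1) has the mill cup at about (193,120) and the lock grip at (196,46), with the jug bar at (196,83) in j1 and (192,440) in the j1/j2 strip. I'll crop these finely to pick corners.

```bash
python3 - <<'E'
from h import *
def crop(n,x0,y0,w,h,s): return cv2.resize(load(n)["img"][y0:y0+h,x0:x0+w],None,fx=s,fy=s,interpolation=cv2.INTER_CUBIC)
A=np.hstack([crop("b1",195,0,115,195,3),crop("b2",195,60,115,195,3)]);cv2.imwrite("pics/cb.png",A)
B=np.hstack([crop("j1",205,52,100,100,4),crop("j2",205,112,100,100,4)]);cv2.imwrite("pics/cj.png",B)
for n in("b1","j1"):
    print(n,proj(load(n),[[435,40 if n=="b1" else 380,330]]))
E
```

```text
b1 [[260.36938548 220.41583386]]
j1 [[314.02759427 220.13038619]]
```

View pics/cb.png

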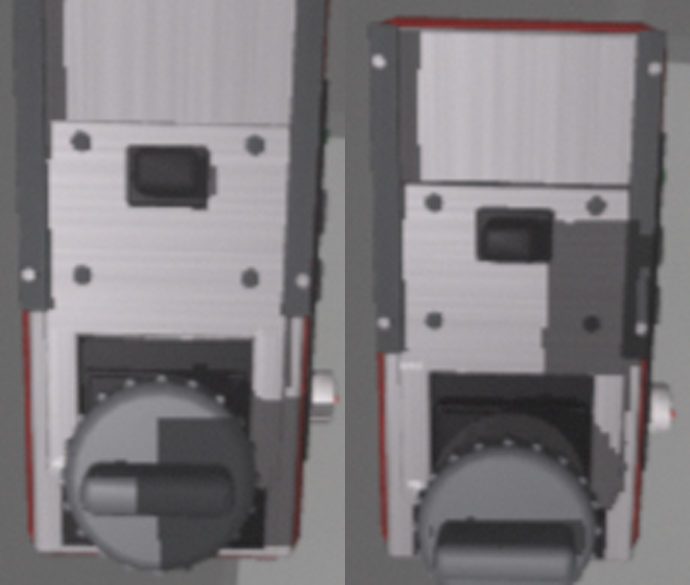

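View pics/cj.png

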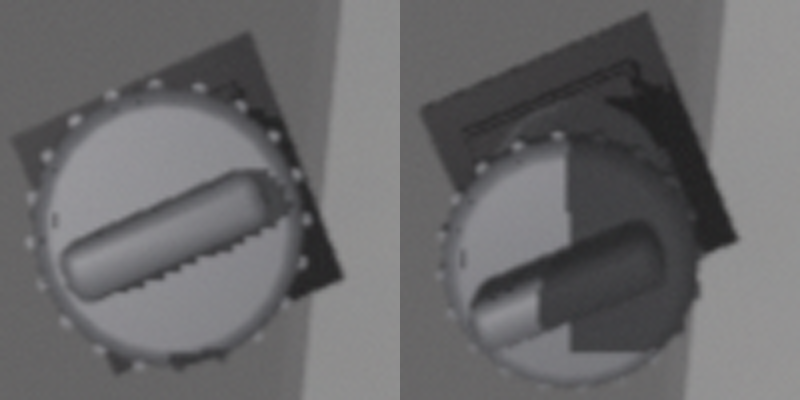

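Picks: screws on the rails, grip-block top, bar ends, and the jug's foot corners and bar. Triangulating.

```bash
python3 - <<'E'
from h import *
b1,b2,j1,j2=map(load,("b1","b2","j1","j2"))
B1=lambda x,y:(b1,((x+.5)/3-.5+195,(y+.5)/3-.5)); B2=lambda x,y:(b2,((x-345+.5)/3-.5+195,(y+.5)/3-.5+60))
J1=lambda x,y:(j1,((x+.5)/4-.5+205,(y+.5)/4-.5+52)); J2=lambda x,y:(j2,((x-400+.5)/4-.5+205,(y+.5)/4-.5+112))
def show(n,a,b):
    x,r=tri([a,b]); print(n,x.round(1),np.round(r,1)); return x
sl=show("screwL",B1(28,275),B2(384,323)); sr=show("screwR",B1(303,280),B2(641,328))
show("plate scr TL",B1(81,142),B2(433,203));show("plate scr TR",B1(255,145),B2(597,205))
show("plate scr BL",B1(82,275),B2(434,321));show("plate scr BR",B1(250,279),B2(592,324))
show("grip top far-left",B1(138,153),B2(482,214));show("grip top",B1(166,171),B2(509,238))
show("barTopEdge L",B1(88,465),B2(440,521));show("barTopEdge R",B1(232,465),B2(582,522))
for n,z in (("z85 far screws",85),):
    print([onz(*B2(378,61),85).round(1),onz(*B2(654,68),85).round(1),onz(*B1(28,275),85).round(1),onz(*B1(303,280),85).round(1)])
print("mill bar ends at z165", onz(*B1(82,490),165).round(1),onz(*B1(236,488),165).round(1),"top mid @178",onz(*B1(160,487),177.5).round(1))
print("base front corners z60",onz(*B1(36,550),60).round(1),onz(*B1(297,552),60).round(1))
for n,a,b in (("foot top",(250,32),(648,12)),("foot left",(12,137),(420,108)),("foot right",(343,278),(738,240)),("bar L",(72,272),(480,330)),("bar R",(255,195),(652,247)),("bar c",(165,234),(567,287))):
    show("jug "+n,J1(*a),J2(*b))
print("jug foot @10",[onz(*J1(*a),10).round(1) for a in((250,32),(12,137),(343,278))],[onz(*J2(*a),10).round(1) for a in((648,12),(420,108),(738,240))])
E
```

```text
screwL [504.9 -38.9  87.6] [0.2 0.2]
screwR [388.7 -37.   87.8] [0.1 0.1]
plate scr TL [481.8 -91.7  80.5] [0. 0.]
plate scr TR [409.3 -90.8  78.6] [0.2 0.2]
plate scr BL [482.6 -38.9  83.2] [0.1 0.1]
plate scr BR [410.6 -37.3  81.4] [0.2 0.2]
grip top far-left [459.1 -87.3  83.2] [1. 1.]
grip top [447.  -79.   99.2] [0.8 0.8]
barTopEdge L [475.7  30.7 149.1] [0.1 0.1]
barTopEdge R [418.7  30.4 150.6] [1.7 1.7]
[array([ 503. , -151.3,   85. ]), array([ 386.6, -148.8,   85. ]), array([505.5, -38.9,  85. ]), array([388.5, -36.9,  85. ])]
mill bar ends at z165 [476.7  37.1 165. ] [419.5  36.3 165. ] top mid @178 [447.3  33.4 177.5]
base front corners z60 [511.3  89.3  60. ] [384.5  90.2  60. ]
jug foot top [458.3 257.1   3. ] [0. 0.]
jug foot left [547.2 294.    3.6] [0. 0.]
jug foot right [422.  345.3  10. ] [0.2 0.2]
jug bar L [507.4 328.1 186.3] [0. 0.]
jug bar R [460.6 309.8 166.3] [0. 0.]
jug bar c [484.2 319.4 173.9] [0. 0.]
jug foot @10 [array([458.4, 257.7,  10. ]), array([546.3, 294.1,  10. ]), array([422.2, 345.3,  10. ])] [array([458.4, 256.6,  10. ]), array([546.3, 293.1,  10. ]), array([421.7, 345.3,  10. ])]
```

```bash
python3 - <<'E'
from h import *
b1,b2=map(load,("b1","b2"))
B1=lambda x,y:(b1,((x+.5)/3-.5+195,(y+.5)/3-.5)); B2=lambda x,y:(b2,((x-345+.5)/3-.5+195,(y+.5)/3-.5+60))
print("collar",[onz(*B1(*p),86).round(1) for p in((127,146),(209,146),(127,207),(209,209))],[onz(*B2(*p),86).round(1) for p in((477,208),(553,208),(553,262),(477,262))])
print("far edge red",[onz(*B2(520,y),60).round(1) for y in(17,30)], "near red",onz(*B1(100,556),60).round(1),onz(*B1(100,551),60).round(1))
print("side red",onz(*B2(380,520),60).round(1),onz(*B2(637,520),60).round(1))
print("foot edge far",onz(*B1(160,337),70).round(1),onz(*B2(510,374),70).round(1), "foot near corners",onz(*B1(63,546),70).round(1),onz(*B1(266,547),70).round(1))
# fine mill bar crop
i=load("b2")["img"][222:262,215:285]; j=load("b1")["img"][145:185,215:285]
cv2.imwrite("pics/bar.png",cv2.resize(np.hstack([j,i]),None,fx=5.7,fy=5.7,interpolation=cv2.INTER_CUBIC))
E
```

```text
collar [array([462.4, -89.6,  86. ]), array([428.8, -89.6,  86. ]), array([462.9, -66.1,  86. ]), array([428.7, -65.3,  86. ])] [array([462.1, -90.2,  86. ]), array([428.8, -90.3,  86. ]), array([428.6, -66.5,  86. ]), array([462.4, -66.4,  86. ])]
far edge red [array([ 443.5, -170.4,   60. ]), array([ 443.5, -165. ,   60. ])] near red [480.3  92.3  60. ] [480.2  89.7  60. ]
side red [515.   69.8  60. ] [384.4  69.4  60. ]
foot edge far [450.  -12.3  70. ] [448.4 -10.3  70. ] foot near corners [496.8  84.5  70. ] [400.4  84.9  70. ]
```

View pics/bar.png

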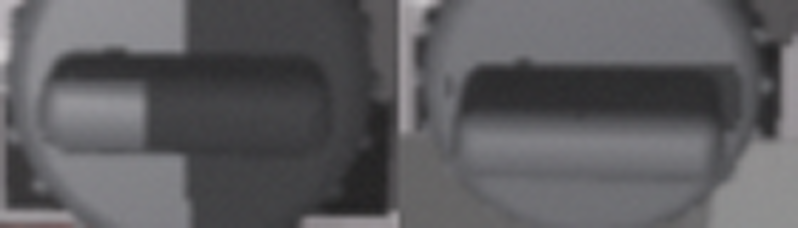

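Everything agrees: collar 34×24 and foot edges give seat ≈ (448.2, 36.8), yaw -0.018, lock grip (445.8,-78.1). The jug's foot measures 95.2 square, with centre (484.2,319.4) and yaw 0.39. The last crop shows the mill cup's bar lying straight along the base's x. I'll open the lock now.

```bash
cat >> h.py <<'E'
from math import pi
G=robot
def f(): return np.round(G.current_contact_force(),1)
SEAT=np.array([448.2,36.8]);YAW=-0.018;U=np.array([-np.sin(YAW),np.cos(YAW)]) # base +y
E
python3 - <<'E'
from h import *
o=[pi,0,-pi/2+YAW]; g=SEAT-115*U; print(g)
G.move_ptp([*g,150],o); G.move_linear([*g,91],speed=120,f_stop=15); print(f())
G.move_gripper(0.1); print(G.current_gripper_width()*93,G.current_finger_force(),f())
e=SEAT-182*U
print(G.move_linear([*e,91],speed=60,f_stop=30),G.current_tcp_pos(),f())
G.move_gripper(0.6); print("rel",f())
G.move_linear([*e,210],speed=250)
d=snap("wrist","lo"); print(G.current_t())
# place of grip in the picture if open
print(proj(d,[[*(SEAT-181*U),114],[*(SEAT-115*U),114],[*SEAT,177.5]]))
E
```

```text
[446.13011178 -78.1813705 ]
[ 0.3 -0.4 -0.1]
9.380521291941875 0.0 [ 0.3 -0.1 -0.5]
False [ 444.82906319 -144.80299234   90.95314504] [ 0.7  0.8 -0.1]
rel [ 1.3 -0.   0.4]
19.4583
[[258.93385135 182.34432102]
 [258.79861623 247.51108125]
 [258.77458866 395.83357748]]
```

```bash
python3 - <<'E'
from h import *
d=load("lo"); s=snap("side","s2")["img"][140:250,170:370]; t=snap("top","t2")["img"][170:230,220:300]
a=cv2.resize(s,None,fx=3,fy=3,interpolation=cv2.INTER_CUBIC); 
w=cv2.resize(d["img"][60:320,130:390],(264,264)); t=cv2.resize(t,(336,252))
c=np.zeros((600,600,3),np.uint8); c[:330]=a; c[332:596,:264]=w; c[334:586,264:600]=t
cv2.imwrite("pics/c2.png",c); print(G.current_t(),G.current_tcp_pos())
E
```

```text
19.5583 [ 443.69787972 -144.42583487  207.86244453]
```

View pics/c2.png

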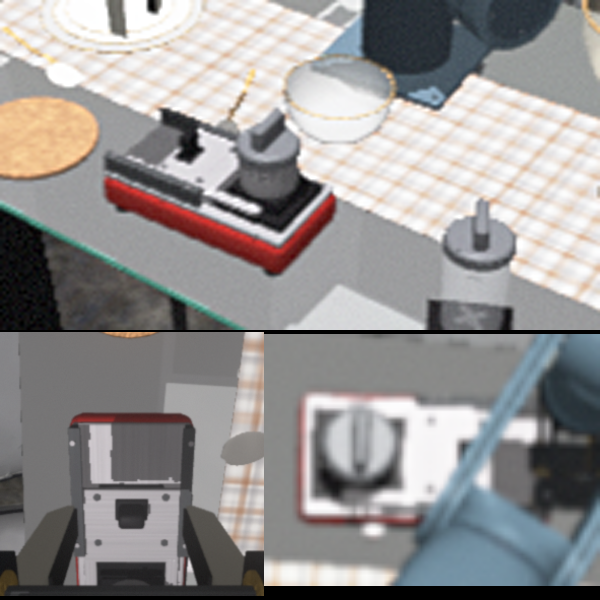

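The picture shows the lock still shut: its grip is unmoved in the wrist view, at about (130,237) in full-frame pixels. The descent probably stopped early on f_stop (inertia), so the fingers closed above the grip. Nothing was disturbed, so I'll retry without f_stop and check the height.

```bash
python3 - <<'E'
from h import *
o=[pi,0,-pi/2+YAW]; g=SEAT-115*U
G.move_gripper(0.9)
G.move_linear([*g,150],ori=o,speed=150); G.move_linear([*g,91],speed=80); print(G.current_tcp_pos(),f())
G.move_gripper(0.1); print(G.current_gripper_width()*93,G.current_finger_force(),f())
if G.current_gripper_width()*93>20:
    e=SEAT-181.7*U
    G.move_linear([*e,91],speed=60);print(G.current_tcp_pos(),f(),G.current_gripper_width()*93)
    G.sleep(.15);G.move_gripper(0.6)
    G.move_linear([*e,210],speed=250)
    d=snap("wrist","lo2"); print(G.current_t())
    print(proj(d,[[*(SEAT-181*U),114],[*(SEAT-115*U),114]]))
E
```

```text
[446.51828315 -78.41224799  91.37418559] [ 0.3  0.5 -0.6]
9.28007524394468 0.0 [-0.3  0.5  0.3]
```

```bash
python3 - <<'E'
from h import *
print(G.current_gripper_width(),G.current_t(),G.current_tcp_pos(),G.current_eef_rot())
d=snap("wrist","w3"); s=snap("side","s3")["img"][150:230,195:295]
print(proj(d,[[*(SEAT-115*U),114],[*G.current_tcp_pos()]]))
a=cv2.resize(s,(400,320),interpolation=cv2.INTER_CUBIC); w=cv2.resize(d["img"][130:330,160:360],(400,400),interpolation=cv2.INTER_CUBIC)
c=np.zeros((400,800,3),np.uint8); c[:320,:400]=a; c[:,400:]=w; cv2.imwrite("pics/c3.png",c)
E
```

```text
0.09978575531123311 23.1083 [446.13054272 -78.17502632  90.99920981] [-3.14159090e+00  2.36124007e-05 -1.58882212e+00]
[[260.50646927 234.45794829]
 [260.29428702 219.9519208 ]]
```

View pics/c3.png

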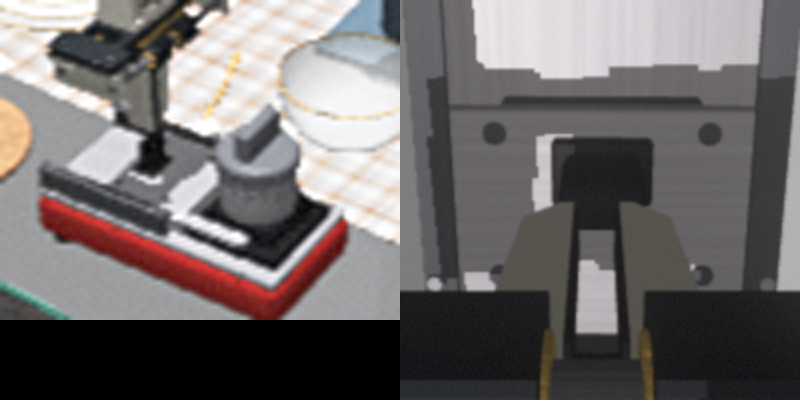

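The picture shows the fingers fully closed, apparently directly above or beside the black grip (crop (600,185)). The grip isn't between them. I'll probe downwards to find out whether the fingers really end where the TCP reading says.

```bash
python3 - <<'E'
from h import *
x,y,_=G.current_tcp_pos(); f0=np.array(G.current_contact_force())
h=G.move_linear([x,y,70],speed=25,f_stop=3); print(h,G.current_tcp_pos(),np.round(np.array(G.current_contact_force())-f0,1))
if h:
    z=G.current_tcp_pos()[2]; G.move_linear([x,y,z+3],speed=30)
print(G.current_t(), G.current_finger_force())
E
```

```text
True [445.9761295  -78.17754565  75.21413944] [-1.   1.3  6.1]
24.1083 0.0
```

Contact came at TCP z≈75, well below the grip's top and with nothing between the fingers. That suggests the real fingertips end about 39 mm short of the TCP. I'll test this by straddling the grip with half-open fingers, descending with a force guard and then closing.

```bash
python3 - <<'E'
from h import *
x,y=SEAT-115*U
G.move_linear([x,y,95],speed=120); G.move_gripper(0.5)
G.move_linear([x,y,70],speed=80,f_stop=8); h=G.move_linear([x,y,53],speed=40,f_stop=4); print(h,G.current_tcp_pos(),f())
G.move_gripper(0.1); print(G.current_gripper_width()*93,G.current_finger_force(),f(),G.current_t())
E
```

```text
False [446.03872758 -78.1560987   52.85417442] [0.4 1.  0.3]
25.478344347395026 29.98856395483017 [-6.3 -1.5  5.9] 26.6917
```

Confirmed: the fingers hold the 26 mm grip, so the tips end about 39 mm short of the reported TCP. I'll use that offset from here on. Now I'll open the lock and pick up the mill cup.

```bash
echo 'D=39.' >> h.py; python3 - <<'E'
from h import *
e=SEAT-181.8*U
print(G.move_linear([*e,53],speed=60,f_stop=35),G.current_tcp_pos(),f(),G.current_gripper_width()*93)
G.sleep(.1);G.move_gripper(0.5);G.sleep(.05)
G.move_linear([*e,120],speed=250); print(f())
d=snap("wrist","lo2"); P=proj(d,[[*(SEAT-181*U),86],[*(SEAT-115*U),86]]);print(P)
g=cv2.cvtColor(d["img"],cv2.COLOR_BGR2GRAY); c=int(P[0,0]); print(g[100:300:6,c-3:c+4].mean(1).round())
G.move_ptp([*(SEAT-40*U),190],[pi,0,YAW]); G.move_linear([*SEAT,190],speed=250)
G.move_linear([*SEAT,151-D],speed=120); print(G.current_tcp_pos(),f(),G.current_t())
G.move_gripper(0.0); print(G.current_gripper_width()*93,G.current_finger_force(),f(),G.current_t())
E
```

```text
False [ 442.70971726 -143.68967228   52.97007113] [-6.2  3.   7.1] 25.81259014514995
[-0.2  0.8 -0.3]
[[260.83474151 204.17500595]
 [260.53133336 281.51742047]]
[126. 125. 125. 125. 125. 125. 124. 125. 124.  81.  47.  54.  40.  99.
  99.  28.  26.  27.  31.  35.  34.  38. 101. 102. 103. 183. 187. 185.
 186. 181. 198. 199. 198. 198.]
[448.76901145  36.37391551 112.51548936] [-0.2 -0.2  0.4] 31.425
15.94954621700376 29.99080628156662 [0.1 1.1 0.8] 32.0167
```

The lock is open: the dark grip is at rows 190–226, with row 204 predicted. The mill cup is gripped at 15.95 mm. I'll carry it to the trivet.

```bash
python3 - <<'E'
from h import *
o=[pi,0,YAW]; T=np.array([441,-341.])
G.move_linear([*SEAT,140],speed=80); G.move_linear([*SEAT,195],speed=220); print(G.current_gripper_width()*93,f())
G.move_ptp([*T,130],o); G.move_linear([*T,70],speed=150)
h=G.move_linear([*T,57],speed=30,f_stop=4); print(h,G.current_tcp_pos(),f(),G.current_t())
G.move_gripper(0.6); G.move_linear([*T,180],speed=250)
d=snap("wrist","tr"); s=snap("side","s4")
# pegs: camera over the base on the way
q=SEAT-[100,0]
G.move_ptp([*q,150],o); G.sleep(.15); d=snap("wrist","pg"); print(G.current_t(),G.current_tcp_pos(),proj(d,[[*(SEAT+21*np.array([U[1],-U[0]])),77],[*(SEAT-21*np.array([U[1],-U[0]])),77]]))
E
```

```text
16.030318429075084 [-0.2  0.3 -4.6]
True [ 441.60574269 -342.3962641    63.92423965] [-2.3 -1.3  2.3] 35.225
38.4167 [348.7556361   36.10777965 150.02246463] [[253.6297645   37.12607189]
 [253.83903319  94.92581058]]
```

```bash
python3 - <<'E'
from h import *
d=load("pg"); g=cv2.cvtColor(d["img"],cv2.COLOR_BGR2GRAY)
for (c,r) in ((254,37),(254,95)):
    print(r); print("\n".join(" ".join("%3d"%v for v in row) for row in g[r-26:r+27:3,c-33:c+34:3]))
E
```

```text
37
153 152 152 152 152 151 151 151 150 151 151 150 149 149 149 148 150 149 149 149 149 148 149
154 152 153 153 151 151 151 153 151 152 152 151 151 150 150 148 151 149 150 150 150 149 151
148 149 149 150 148 148 148 149 148 149 149 149 148 148 149 149 149 148 148 149 148 148 148
151 150 150 150 149 150 149 151 151 150 152 150 151 151 149 151 149 149 149 148 149 149 150
150 151 150 151 150 151 148 150 150 148 148 150 148 148 149 147 148 148 148 147 146 147 148
150 148 149 148 148 147 147 147 147 147 145 143 146 147 146 146 145 145 145 146 144 146 143
151 151 151 150 150 149 150 149 147  93  79  79  81 111 148 149 150 151 149 149 151 149 148
150 149 150 147 149 149 150 148  99  78  88  98  81  77 114 147 148 146 147 147 149 148 149
154 154 154 153 154 155 153 140  77  78 166 180 102  75  78 151 153 152 152 151 151 151 151
148 148 149 149 149 150 149 115  77  74 161 181  95  67  78 139 148 147 148 148 148 148 148
147 148 147 148 146 147 145 112  73  66  65  75  64  61  74 134 144 144 143 144 143 144 142
148 148 148 149 148 149 147 139  73  57  61  61  59  54  77 145 147 147 146 145 146 1
[... 1517 characters left out ...]
  62  65  66  61  69  83 137 138 137 138 137 138 137 137
139 140 138 139 140 139 139 139 126  72  69  52  62  71 130 137 137 137 136 137 137 136 138
139 138 137 139 138 138 136 136 135 127 104  75 108 130 134 135 134 133 135 134 133 133 135
139 137 137 135 136 134 134 134 134 135 134 134 134 134 133 135 133 133 134 133 133 133 131
136 135 134 135 134 133 135 134 133 133 133 132 133 133 133 132 133 132 134 132 133 134 134
138 139 137 138 138 139 136 137 137 137 136 136 136 136 137 136 136 136 136 137 137 136 137
140 141 140 140 139 138 138 137 137 138 138 138 138 137 137 138 137 136 137 138 139 138 137
138 139 139 138 137 137 137 137 136 137 137 136 137 137 137 137 137 136 136 137 137 137 137
```

Numerically the pegs show as round blobs with tops at about (253,36.5) and (253,94.5). The predictions were (253.6,37.1) and (253.8,94.9), so the seat is confirmed to about 0.7 mm with the camera turned 90°. The pegs are free. Now the jug.

```bash
python3 - <<'E'
from h import *
J=np.array([484.2,319.4]); o=[pi,0,.39]; s=[pi,0,YAW]
G.move_ptp([*J,190],o); G.move_linear([*J,157-D],speed=150); G.move_gripper(0.0)
print(G.current_gripper_width()*93,f(),G.current_tcp_pos(),G.current_t())
G.move_linear([*J,225],speed=180)
S=SEAT+[0,-0.8]
G.move_ptp([*S,222],s); G.move_linear([*S,203],speed=100); G.sleep(.2); print(G.current_tcp_pos(),f(),G.current_gripper_width()*93)
f0=np.array(G.current_contact_force())
h=G.move_linear([*S,177],speed=25,f_stop=7); print(h,G.current_tcp_pos(),np.round(np.array(G.current_contact_force())-f0,1),G.current_t())
E
```

```text
16.046245626078452 [-0.2  1.1 -0.5] [484.06308092 319.6236423  117.951275  ] 40.9667
[448.67929444  36.22680676 203.50793194] [-0.6  0.1 -4.2] 15.740124642962956
True [447.82859334  36.44956925 177.82879868] [ 0.1  2.  10.4] 44.2917
```

The jug's foot is fully home: it stopped at 177.8, against 178.0 for the deck. I'll release it and push the lock shut from behind with closed fingers.

```bash
python3 - <<'E'
from h import *
p=G.current_tcp_pos(); G.move_gripper(0.5); G.move_linear([p[0],p[1],225],speed=200); print(f())
o=[pi,0,-pi/2+YAW]; A=SEAT-205*U-[1,0]; E=SEAT-126*U-[1,0]
G.move_ptp([*A,150],o); G.move_gripper(0.0); G.move_linear([*A,95-D],speed=150); G.sleep(.1); print(G.current_tcp_pos(),f(),G.current_t())
h=G.move_linear([*E,95-D],speed=50,f_stop=14); p=np.array(G.current_tcp_pos()); print(h,p,"dist from seat",(SEAT-p[:2])@U,f(),G.current_t())
E
```

```text
[-0.1 -0.1 -0.4]
[ 444.36890811 -168.7433472    57.02841753] [-0.3  0.7 -0.1] 48.1833
True [445.14806719 -94.74937283  56.09786551] dist from seat 131.58299422641898 [-0.  -2.6  1.8] 49.5583
```

```bash
python3 - <<'E'
from h import *
E=SEAT-126*U-[1,0]
h=G.move_linear([*E,95-D],speed=20,f_stop=18); p=np.array(G.current_tcp_pos()); print(h,(SEAT-p[:2])@U,f())
G.move_linear([*(SEAT-160*U),95-D],speed=120); G.move_linear([*(SEAT-160*U),195],speed=250)
G.move_ptp([435,-60,330],[pi,0,-pi/2]); G.sleep(.2); d=snap("wrist","end"); s=snap("side","send"); print(G.current_t(),f())
# compare lock with the first picture from this pose (mill-cup time), and plate screws
a=cv2.cvtColor(load("b2")["img"],cv2.COLOR_BGR2GRAY)[115:150,215:290]; g=cv2.cvtColor(d["img"],cv2.COLOR_BGR2GRAY)
r=cv2.matchTemplate(g,a,cv2.TM_CCOEFF_NORMED); print(cv2.minMaxLoc(r),load("b2")["eye"],d["eye"])
# mill cup on trivet: silhouette change in side view vs start
m=cv2.absdiff(s["img"],load("a_side")["img"]).max(2); m=(m>40).astype(np.uint8); m[:, :140]=0
n,_,st,ce=cv2.connectedComponentsWithStats(m[130:230,150:215]); print([(st[i]+[150,130,0,0,0],ce[i]+[150,130]) for i in range(1,n) if st[i][4]>30])
print("pred cup on trivet",proj(s,[[441,-341,10],[441,-341,127.5]]))
E
```

```text
True 131.97336913600373 [-0.1 -2.3  1.7]
51.875 [ 0.9  0.3 -0.4]
(-0.780149519443512, 0.9825795888900757, (194, 57), (213, 116)) [ 436.62937085 -140.92470248  536.0138176 ] [ 436.60333093 -142.37612308  533.37354343]
[(array([163, 157,  34,  37, 573]), array([179.68586387, 178.72425829]))]
pred cup on trivet [[180.15617902 184.23502147]
 [176.795803   160.02415626]]
```

The lock matches its original shut position to about 1 px (score 0.98). The mill cup's silhouette stands upright where predicted on the trivet. Handing in.

```bash
python3 -c "
from bench import robot
print(robot.hand_in(), robot.current_t())"
```

```text
the job is handed in; nothing more can be done
the job is handed in; nothing more can be done
```

Job handed in at about 52 s of the 67 s: by my own force and image checks the mill cup stands upright on the trivet, the jug is fully home on the pegs and the lock is shut; the judge's verdict was not shown.

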